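Swing the bench magnifier over the red culture dish and light it

ROBOT

A 7-joint arm with a two-finger parallel gripper is mounted at the origin on a cart in front of the work surface, level with it; the furniture and walls round the work are solid. World frame = base frame: x ahead of the robot, y to its left, z up, the work surface at z = 0. Lengths are in m, angles in rad, forces in N, time in s.
With the tool pointing down it reaches from about 0.4 to 0.85 m from the base axis. Payload 10.4 kg.
Tool frame: the origin (TCP) lies at the centre of the arm's flange, where the gripper is bolted on; the fingertips stand 173 mm ahead of it and the grasp point (between the pads) lies 155 mm ahead of it; z points along the fingers, y is the line along which they close (so a half turn about z gives the same grasp; the last joint's range is limited). The gripper opens to 85 mm and grips with 20 to 120 N. Pads are 22 mm wide; open, the fingers measure 114 mm over their backs; the gripper's body (76 mm by 85 mm) begins 54 mm behind the grasp point. The pads swing forward as they close: fully open they stand 13 mm farther back than shut.
Start: joints at [-1.21, 0.332, -0.065, 1.46, 0.022, 1.35, -0.088], TCP at [0.234, 0.58, 0.405] pointing down, gripper open.
Joint ranges: [-2.6, 2.6], [-0.5, 2.12], [-1.47, 1.34], [0.16, 2.42], [-1.27, 4.41], [0.06, 2.06], [-2.6, 2.6]. Speed limits (rad/s): [2.22, 2.22, 2.79, 2.79, 3.14, 3.14, 3.14].

INTERFACE

Orientations are given as a unit quaternion [x, y, z, w].
In Python, from workcell import manip, viewer, finder gives the robot as it stands.
- The arm moves only by the tool arm_command, never from a script. Its argument "plan" is a list of rows, each an object with "dp": the shift along the tool's x, y, z in mm, a list of three; "spin": the turn about the tool's z in rad. A call has 1 to 5 rows; each row shifts and turns the commanded pose from where the row before left it, along the tool's axes as they then stand; what a row does not reach is not made up. A row lasts 1/10 s, in which the tool goes at most 50 mm and 8.59 degrees, less where a joint would pass 70% of its speed; a pose out of reach is approached as far as the arm can. A call is refused whole if a number of a shift passes 50 or a number of a turn 0.15, either way. A call with a gripper value outside its range is refused whole. "grip" is the closure, from -1 (fully open) to 1 (shut), set as the call begins (left out, the last holds). The fingers move at their own pace and stop on an object; "newtons" is the grip in N (left out, the last holds). Time passes only in rows, so rows that do not move let the fingers close. It gives the time, the measured TCP pose, the force, the opening and the grip force at its end, in the units of the state.
- manip.get_obs(): the state, without advancing time (a new reading comes with each control period).
- viewer.camera(name): name is "side" or "top"; returns the picture (384x512x3 uint8, blue, green, red); there is no depth.
- viewer.camera_params(name): a dict with "vertical_fov" (degrees; the focal length in pixels is half the picture's height over the tangent of half this angle, whatever the lens; pixels are square), "cx", "cy" (the principal point, pixels), "k1" (the pictures are not rectified: a ray, as slopes to the right and down, at radius r is drawn at 1 + k1 r^2 times it, then the intrinsics apply), "R" (3x3) and "t" (3): a world point X has camera coordinates R X + t. Camera axes: x right, y down, z forward; pixel columns grow to the right and rows downward; lengths in m; the calibration is good to about 2 mm. A picture is of the moment at which its call begins. camera_params takes no time and is no camera call.
- manip.hand_in(): hands the job in; it is judged then, once.
Trained networks look in the newest picture that a camera, given by its name, has taken for a name from the list of things; names that differ only in an ending like _2 or _b are one class to them, and where a whole thing is asked for, a point or a joint stands for the part that bears it (a point fixed in the world has none). Each returns a list of dicts, best first, with "score" (0 to 1); they miss things now and then, are a little off and sometimes report something else, mostly with a low value. They report only what shows in the picture. A call takes as long as a camera call. They do not tell look-alikes from the thing itself.
- finder.find_in(camera, thing): "position" ([x, y, z] in m, in world coordinates, good to about 4 mm: the middle of the surface that is visible of it).
The state is a dict: "clock": time; "joint_pos": joint angles; "joint_velocities": joint speeds; "tau": joint torques, N m; "position": TCP position; "ee_rot": TCP orientation; "ft_force": force on the tool from outside, world axes, zero at the start; "torque": the same for the moment, N m; "grip_width": opening from 0.0 (shut) to 1.0 (fully open); "grasp_force": force on a finger pad.
Only numpy, scipy, OpenCV 4.12 (cv2) and the standard library are available. Lean on these libraries where they do the work, as an engineer would, in place of code of your own. Each camera call takes 0.05 s, during which the arm holds its last target. There are 200 camera calls.

TASK

Push the arm of the bench magnifier round with a fingertip until its lens is centred over the red culture dish, so that from straight above the whole dish shows inside the lens ring. Leave the arm there, then press the green lamp button on top of the magnifier's post fully down and let it spring back. Do not touch or shift the dishes, the specimen cup or the amber bottle.

Things in the scene. Friction and masses are not known exactly. Their poses are not given: they have to be found in the camera images.
- stand: Fixed bench magnifier: round grey foot 80 mm across and 19 mm high, upright steel post 19 mm thick. Origin: centre of the foot's underside on the worktop, on the post's axis. The blue lens arm swings level about the post. Fixed behind it: a cream instrument about 100 mm high to the left and a cardboard box about 120 mm high to the right.
- lens (a joint): Angle of the lens arm about the vertical post, rad, from -1.2 to 1.2 (end stops). At 0 the arm points along the stand's own -x axis, which looks roughly towards the robot; growing values swing it counter-clockwise seen from above (from there towards the stand's -y side). It turns with steady friction (0.22 N m, about 3 N at mid-arm) and slight damping, has no spring and stays where it is left.
- lens_pivot (a point): Point on the post's axis at the mid-height of the arm, 112 mm above the worktop. The blue hub there is 34 mm across and reaches from 101 to 123 mm above the worktop.
- lens_arm_middle (a point): Point in the blue arm, 75 mm from the post's axis. The arm is a straight bar 12 mm wide and 14 mm tall (105 to 119 mm above the worktop); it is bare between the hub and the lens ring, from 17 to about 100 mm from the axis. Its x axis runs along the arm from the lens towards the post. Below it is free space down to the dishes.
- lens_centre (a point): Centre of the lens, 155 mm from the post's axis. Blue ring 95 mm outside and 83 mm inside, 16 mm tall (104 to 120 mm above the worktop), with a clear glass disc in it.
- lamp_button (a joint): Travel of the lamp button, m: 0 up, 0.006 fully down. Spring return; fully down takes about 4 N straight down.
- lamp_button_top (a point): Centre of the top face of the green lamp button, on the post's axis, 146 mm above the worktop with the button up. The button is 26 mm across and stands 10 mm proud of a round grey housing, 42 mm across (124 to 136 mm above the worktop), on top of the post.
- red_dish: Petri dish filled with deep red (blood agar) medium, 57 mm across, 14 mm high, loose on the worktop; origin at the centre of its underside. One of three dishes that stand on the lens's path round the post; any of the three places may be the red one's.
- white_dish_a: Petri dish with plain white medium, 57 mm across, 14 mm high, loose; origin at the centre of its underside. Leave alone.
- white_dish_b: Second dish like white_dish_a. Leave alone.
- specimen_cup: Specimen cup with orange screw lid, 64 mm across, 63 mm high, loose, to the left of the magnifier; origin at the centre of its underside. Leave alone.
- amber_bottle: Amber bottle with black cap and green label, 34 mm across, 75 mm high, loose, to the right of the magnifier; origin at the centre of its underside. Leave alone.
Not all that is in view belongs to the job. Of the things that look like the red_dish, the larger one is meant.

How it is judged:
On the way, in this order (a step that is already met when the one before it is completed fails the run):
1. the lens stands still, centred over the red dish within 12 mm (horizontal distance between lens_centre and red_dish below 0.012 m and velocity of joint lens between -0.05 and 0.05 rad/s), for 0.3 s.
2. the lamp button is pressed down (value of joint lamp_button above 0.0045 m and horizontal distance between lens_centre and red_dish below 0.012 m), for 0.05 s.
At the end, for the whole second after the job is handed in: The lens centre is within 12 mm (seen from above) of the centre of the red dish and at rest, the lamp button has been pressed at least 4.5 mm after the lens stood there and has sprung back up, and the dishes, cup and bottle are within 8 mm of where they began (all of step 1 and value of joint lamp_button below 0.0015 m and distance of each of red_dish, white_dish_a, white_dish_b, specimen_cup, amber_bottle from where it was at the start of the episode below 0.008 m); the robot touches nothing.
It fails at once if a dish is pushed more than 8 mm from its place, tipped or lifted (distance of any of red_dish, white_dish_a, white_dish_b from where it was at the start of the episode above 0.008 m or angle between any of red_dish, white_dish_a, white_dish_b's own z axis and vertical above 0.2 rad).
It fails at once if the specimen cup or the amber bottle is pushed more than 8 mm, tipped or lifted (distance of any of specimen_cup, amber_bottle from where it was at the start of the episode above 0.008 m or angle between any of specimen_cup, amber_bottle's own z axis and vertical above 0.2 rad).
It fails at once if the fingers touch a dish, the cup or the bottle (contact force between any of the arm, the fingers and red_dish above 0.5 N or contact force between any of the arm, the fingers and white_dish_a above 0.5 N or contact force between any of the arm, the fingers and white_dish_b above 0.5 N or contact force between any of the arm, the fingers and specimen_cup above 0.5 N or contact force between any of the arm, the fingers and amber_bottle above 0.5 N).
It fails at once if the lamp button is pressed before the lens is over the red dish (value of joint lamp_button above 0.0045 m and not (horizontal distance between lens_centre and red_dish below 0.012 m)).
It also fails if it takes over 51 s, if anything falls off the work surface, if the arm or the gripper's body presses on something with over 40 N, if the wrist force passes 120 N, or if a joint passes its speed limit or range.

## Working session

There is one attempt and no reset: what is moved stays moved. The work goes in short steps, Python scripts to look and compute and a tool call to move; the robot and the scene stay as the last step left them, time stands still between calls to the robot, and variables do not carry over. Pictures are saved under pics/ and viewed, at most 10 in all, crops included, and the job is handed in when it is done.

Besides the shell and the picture viewer there is one more tool, called as a command line: name --argument value ..., lists and objects as JSON in quotes. arm_command: Moves the arm, as the interface text tells. Its arguments: {"type":"object","properties":{"plan":{"type":"array","items":{"type":"object","properties":{"dp":{"type":"array","items":{"type":"number"}},"spin":{"type":"number"}}}},"grip":{"type":"number"},"newtons":{"type":"number"}},"required":["plan"]}

```bash
mkdir -p pics; cat > h.py <<'E'
from workcell import manip, viewer, finder
import numpy as np, cv2
def ray(cam,u,v):
    p=viewer.camera_params(cam); f=192/np.tan(np.radians(p["vertical_fov"])/2)
    K=np.array([[f,0,p["cx"]],[0,f,p["cy"]],[0,0,1]])
    d=np.array([(u-p["cx"])/f,(v-p["cy"])/f]); s=d.copy()
    for _ in range(30): s=d/(1+p["k1"]*(s@s))
    R=np.array(p["R"]);t=np.array(p["t"])
    return -R.T@t, R.T@np.array([s[0],s[1],1])
def at(cam,u,v,z):
    o,d=ray(cam,u,v); return o+d*(z-o[2])/d[2]
def px(cam,X):
    p=viewer.camera_params(cam); f=192/np.tan(np.radians(p["vertical_fov"])/2)
    c=np.array(p["R"])@np.array(X)+np.array(p["t"]); s=c[:2]/c[2]; s=s*(1+p["k1"]*(s@s))
    return s*f+[p["cx"],p["cy"]]
E
python3 - <<'E'
from h import *
for c in("top","side"):
    cv2.imwrite(f"pics/{c}0.png",viewer.camera(c))
    p=viewer.camera_params(c);print(c,-np.array(p["R"]).T@np.array(p["t"]))
for t in["stand","lens_centre","lens_arm_middle","lamp_button_top","red_dish","white_dish_a","specimen_cup","amber_bottle"]:
    for c in("top","side"):
        print(t,c,[(np.round(r["position"],3).tolist(),round(r["score"],2),px(c,r["position"]).round().tolist()) for r in finder.find_in(c,t)[:4]])
o=manip.get_obs();print(o["clock"],o["position"],o["ee_rot"])
E
```

```text
top [ 0.2828807  -0.23414746  1.23201617]
side [ 0.55716109 -1.16994993  0.7968246 ]
stand top [([0.448, -0.288, 0.116], 0.59, [287.0, 211.0])]
stand side [([0.525, -0.291, 0.111], 0.93, [263.0, 209.0])]
lens_centre top [([0.425, -0.286, 0.117], 0.92, [285.0, 220.0])]
lens_centre side [([0.432, -0.292, 0.116], 0.58, [223.0, 207.0])]
lens_arm_middle top [([0.422, -0.293, 0.116], 0.7, [288.0, 221.0])]
lens_arm_middle side [([0.431, -0.29, 0.117], 0.67, [224.0, 206.0])]
lamp_button_top top [([0.568, -0.276, 0.146], 0.6, [285.0, 163.0])]
lamp_button_top side []
red_dish top [([0.433, -0.218, 0.014], 0.72, [259.0, 220.0]), ([0.428, -0.484, 0.011], 0.69, [354.0, 228.0]), ([0.425, -0.293, 0.114], 0.46, [288.0, 220.0])]
red_dish side [([0.44, -0.237, 0.016], 0.68, [231.0, 225.0]), ([0.428, -0.491, 0.013], 0.56, [214.0, 300.0]), ([0.435, -0.294, 0.114], 0.17, [225.0, 208.0])]
white_dish_a top [([0.497, -0.144, 0.016], 0.73, [234.0, 196.0]), ([0.429, -0.358, 0.016], 0.56, [309.0, 224.0])]
white_dish_a side [([0.438, -0.358, 0.014], 0.67, [225.0, 258.0]), ([0.497, -0.135, 0.017], 0.59, [255.0, 202.0])]
specimen_cup top [([0.477, -0.01, 0.064], 0.65, [184.0, 197.0])]
specimen_cup side [([0.476, -0.028, 0.052], 0.57, [250.0, 170.0])]
amber_bottle top [([0.483, -0.393, 0.052], 0.48, [324.0, 204.0]), ([0.422, -0.294, 0.117], 0.34, [288.0, 221.0])]
amber_bottle side [([0.49, -0.41, 0.044], 0.87, [245.0, 265.0])]
0.9 [0.23401922 0.57952999 0.40474374] [1.90704130e-01 9.81647560e-01 4.28049392e-05 9.08126620e-06]
```

```bash
python3 - <<'E'
import cv2
a=cv2.imread("pics/top0.png")[120:280,150:400]
cv2.imwrite("pics/t1.png",cv2.resize(a,(800,512),interpolation=cv2.INTER_CUBIC))
a=cv2.imread("pics/side0.png")[90:330,120:420]
cv2.imwrite("pics/s1.png",cv2.resize(a,(750,600),interpolation=cv2.INTER_CUBIC))
E
```

```text
(no output)
```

View pics/t1.png

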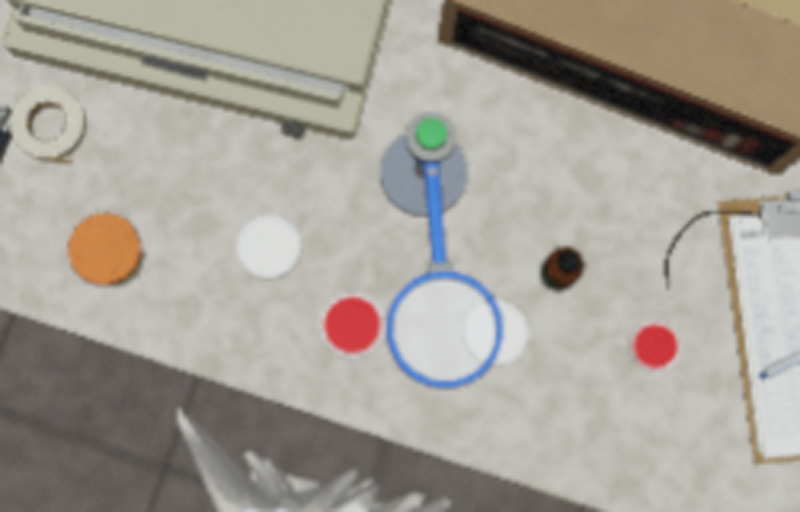

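View pics/s1.png

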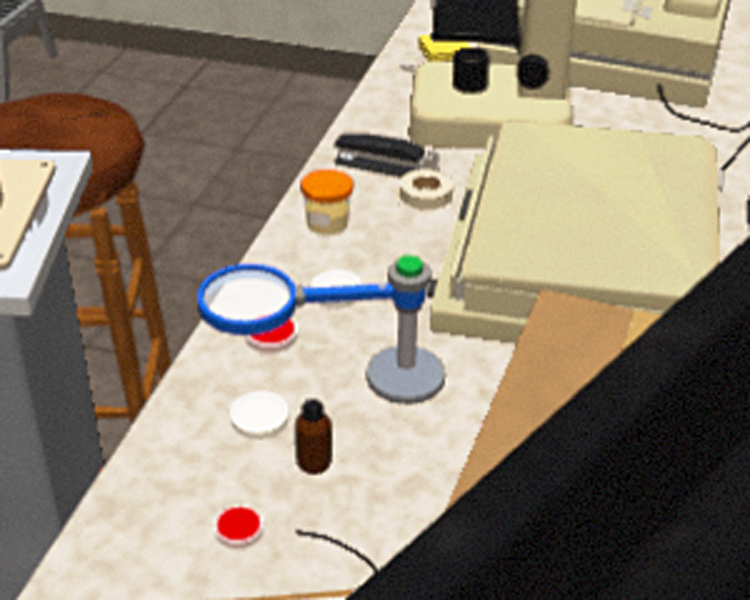

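The full-picture top view has two red candidates: the larger at about (260,221), beside the lens, and a smaller one at about (355,228) by the clipboard. The crop shows diameters of about 54 and 42 px, so I choose the larger, left one. The arm (button at 285,161) has to swing from about (288,222) towards +y. Next I measure precisely.

```bash
cat >> h.py <<'E'
def blobs(img,lo,hi,roi):
    h=cv2.cvtColor(img,cv2.COLOR_BGR2HSV); m=cv2.inRange(h,np.array(lo),np.array(hi))
    k=np.zeros_like(m); u0,v0,u1,v1=roi; k[v0:v1,u0:u1]=m[v0:v1,u0:u1]; return k
def measure(img=None):
    img=viewer.camera("top") if img is None else img
    out={}
    m=blobs(img,(45,100,60),(80,255,255),(265,145,305,180)); v,u=np.nonzero(m)
    out["button"]=at("top",u.mean(),v.mean(),.146) if len(u) else None
    m=blobs(img,(0,120,100),(12,255,255),(240,200,285,240))|blobs(img,(170,120,100),(180,255,255),(240,200,285,240))
    v,u=np.nonzero(m); out["red"]=at("top",u.mean(),v.mean(),.012) if len(u) else None; out["redn"]=len(u)
    m=blobs(img,(100,120,80),(125,255,255),(200,150,350,270)); v,u=np.nonzero(m); out["blue"]=np.array([at("top",a,b,.12) for a,b in zip(u,v)])
    return out
def lens(o,post):
    from scipy.optimize import minimize_scalar
    b=o["blue"][:,:2]; f=lambda a:np.median(abs(np.hypot(*(b[far]-post-.155*np.array([np.cos(a),np.sin(a)])).T)-.0445))
    far=np.hypot(*(b-post).T)>.108
    g=np.linspace(-np.pi-1.6,-np.pi+1.6,1601); return g[np.argmin([f(a) for a in g])]
E
python3 - <<'E'
from h import *
o=measure(cv2.imread("pics/top0.png")); post=o["button"][:2]
print(o["button"],o["red"],o["redn"],len(o["blue"]))
a=lens(o,post);print("lens ang",a+2*np.pi,post+.155*np.array([np.cos(a),np.sin(a)]))
r=o["red"][:2]-post;print("red r",np.hypot(*r),"ang",np.arctan2(r[1],r[0])%(2*np.pi))
E
```

```text
[ 0.57184422 -0.27461079  0.146     ] [ 0.43052288 -0.21922455  0.012     ] 218 236
lens ang 3.2675926535897934 [ 0.41807299 -0.29408916]
red r 0.1517872098817327 ang 2.7680736935963
```

View pics/top0.png

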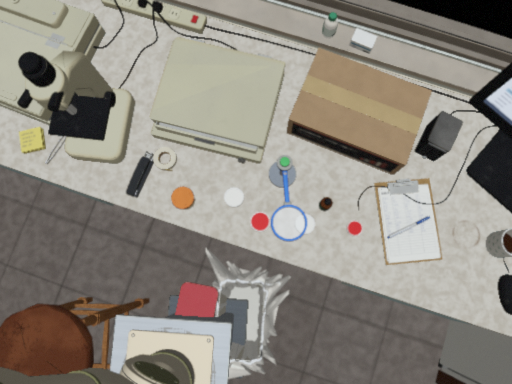

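```bash
cat >> h.py <<'E'
def to(x,y,z):
    from scipy.spatial.transform import Rotation as Ro
    o=manip.get_obs(); d=Ro.from_quat(o["ee_rot"]).inv().apply(np.array([x,y,z])-o["position"])*1000
    return d.round(1), np.round(o["position"],4), round(o["clock"],2)
E
python3 -c "
from h import *
print(to(.40,.40,.40));print(to(.47,-.0,.40));print(to(.504,-.334,.40))"
```

```text
(array([-221.1, -104.3,    4.7]), array([0.234 , 0.5795, 0.4047]), 0.9)
(array([-435.8, -449. ,    4.7]), array([0.234 , 0.5795, 0.4047]), 0.9)
(array([-592.4, -746. ,    4.7]), array([0.234 , 0.5795, 0.4047]), 0.9)
```

The full top view shows the microscope at about (60,80), well to the far side of my path. I will keep x low until I am past it.

arm_command --plan '[{"dp":[-33,-31,0]},{"dp":[-33,-31,0]},{"dp":[-33,-31,0]},{"dp":[-33,-31,0]},{"dp":[-33,-31,0]}]' --grip 1 --newtons 40

```text
invalid input at $.plan[0]: expected keys dp, spin
```

arm_command --plan '[{"dp":[-25,-38,0]},{"dp":[-25,-38,0]},{"dp":[-25,-38,0]},{"dp":[-25,-38,0]},{"dp":[-25,-38,0]}]'

```text
invalid input at $.plan[0]: expected keys dp, spin
```

```bash
python3 -c "
from h import *
print(to(.42,.0,.40));print(to(.504,-.334,.40));print(manip.get_obs())"
```

```text
(array([-389.4, -467.7,    4.7]), array([0.234 , 0.5795, 0.4047]), 0.9)
(array([-592.4, -746. ,    4.7]), array([0.234 , 0.5795, 0.4047]), 0.9)
{'clock': 0.9, 'joint_pos': array([-1.20958988,  0.33217499, -0.06470409,  1.46011973,  0.02162107,
        1.34990605, -0.08846448]), 'joint_velocities': array([-0.0022392 ,  0.00110205,  0.00014038,  0.00189118,  0.00080296,
        0.00124891, -0.0007402 ]), 'tau': array([ 1.20354984e-03, -6.25226998e+01,  4.99681430e-02, -3.91831827e+01,
        1.65753916e-02,  2.08655212e-03,  8.36285767e-05]), 'position': array([0.23401922, 0.57952999, 0.40474374]), 'ee_rot': array([1.90704130e-01, 9.81647560e-01, 4.28049392e-05, 9.08126620e-06]), 'ft_force': array([ 0.18456271, -0.43562325, -0.20805794]), 'torque': array([-0.01527668, -0.01690778, -0.03445643]), 'grasp_force': 0.0, 'grip_width': 0.9961097460134567}
```

arm_command --plan '[{"dp":[-33,-31,0],"spin":0},{"dp":[-33,-31,0],"spin":0},{"dp":[-33,-31,0],"spin":0},{"dp":[-33,-31,0],"spin":0},{"dp":[-33,-31,0],"spin":0}]' --grip 1 --newtons 40

```text
clock: 1.4
position: [0.3295, 0.3722, 0.4049]
ee_rot: [0.191, 0.982, 0.0, 0.0]
ft_force: [1.2, 0.7, -0.6]
grip_width: 0.143
grasp_force: 0.0
```

arm_command --plan '[{"dp":[-25,-38,0],"spin":0},{"dp":[-25,-38,0],"spin":0},{"dp":[-25,-38,0],"spin":0},{"dp":[-25,-38,0],"spin":0},{"dp":[-25,-38,0],"spin":0}]'

```text
clock: 1.9
position: [0.3737, 0.1491, 0.4049]
ee_rot: [0.191, 0.982, 0.0, 0.0]
ft_force: [1.2, -0.5, -0.8]
grip_width: -0.003
grasp_force: 0.0
```

```bash
python3 -c "
from h import *
print(to(.42,.0,.40));print(to(.504,-.334,.40))"
```

```text
(array([ -98.7, -120.9,    4.8]), array([0.3737, 0.1491, 0.4049]), 1.9)
(array([-301.7, -399.2,    4.6]), array([0.3737, 0.1491, 0.4049]), 1.9)
```

arm_command --plan '[{"dp":[-28,-37,0],"spin":0},{"dp":[-28,-37,0],"spin":0},{"dp":[-28,-37,0],"spin":0},{"dp":[-28,-37,0],"spin":0},{"dp":[-28,-37,0],"spin":0}]'

```text
clock: 2.4
position: [0.4342, -0.075, 0.4051]
ee_rot: [0.191, 0.982, 0.0, 0.001]
ft_force: [0.8, -0.1, -0.3]
grip_width: -0.001
grasp_force: 0.0
```

arm_command --plan '[{"dp":[-28,-37,0],"spin":0},{"dp":[-28,-37,0],"spin":0},{"dp":[-28,-37,0],"spin":0},{"dp":[-28,-37,0],"spin":0},{"dp":[0,0,0],"spin":0}]'

```text
clock: 2.9
position: [0.4825, -0.2571, 0.4041]
ee_rot: [0.194, 0.981, -0.002, -0.001]
ft_force: [-0.3, 0.3, -0.1]
grip_width: -0.001
grasp_force: 0.0
```

```bash
python3 -c "
from h import *
print(to(.504,-.334,.30))"
```

```text
(array([-49.2, -62.4, 104.4]), array([ 0.4825, -0.2571,  0.4041]), 2.9)
```

arm_command --plan '[{"dp":[-25,-31,0],"spin":0},{"dp":[-24,-31,0],"spin":0},{"dp":[0,0,35],"spin":0},{"dp":[0,0,35],"spin":0},{"dp":[0,0,0],"spin":0}]'

```text
clock: 3.4
position: [0.5042, -0.3266, 0.3306]
ee_rot: [0.191, 0.982, 0.001, -0.003]
ft_force: [-0.1, 0.1, -0.3]
grip_width: -0.003
grasp_force: 0.0
```

```bash
python3 -c "
from h import *
print(to(.504,-.334,.271))
cv2.imwrite('pics/s2.png',cv2.resize(viewer.camera('side')[90:330,120:420],(750,600)))"
```

```text
(array([-3.1, -7. , 59.6]), array([ 0.5042, -0.3266,  0.3306]), 3.4)
```

View pics/s2.png

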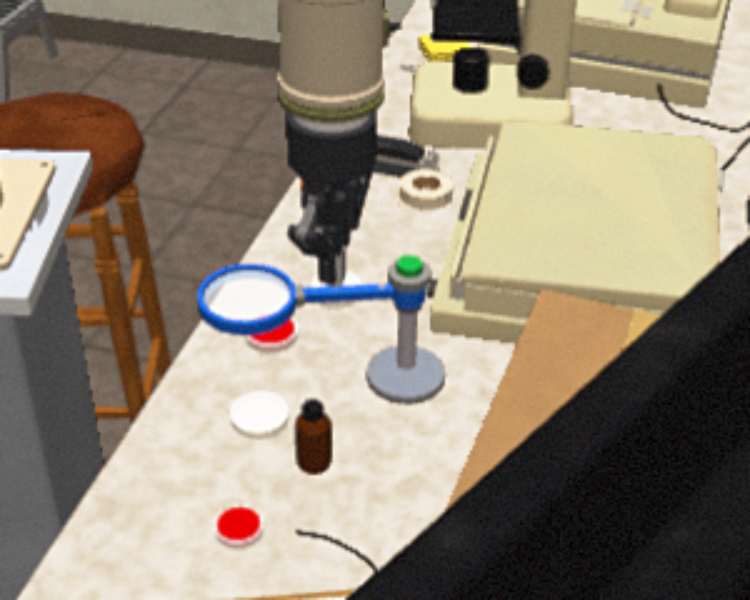

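The picture shows the shut fingertips at about (252,202) in full-picture pixels, above the bar as expected from the height. I check that against the projection before descending.

```bash
python3 -c "
from h import *
print(px('side',[.504,-.3266,.1576]),px('side',[.57,-.275,.146]))
print(px('top',[.504,-.3266,.1576]))"
```

```text
[252.89948105 202.89009099] [282.07392431 194.35729345]
[303.87795156 187.51390922]
```

Consistent. I'll descend beside the arm.

arm_command --plan '[{"dp":[-3,-7,20],"spin":0},{"dp":[0,0,20],"spin":0},{"dp":[0,0,19],"spin":0},{"dp":[0,0,0],"spin":0}]'

```text
clock: 3.85
position: [0.5054, -0.3348, 0.2758]
ee_rot: [0.19, 0.982, 0.0, -0.0]
ft_force: [-0.8, 0.0, 0.2]
grip_width: 0.0
grasp_force: 0.0
```

```bash
python3 -c "
from h import *
print(to(.4945,-.266,.271))
cv2.imwrite('pics/s3.png',cv2.resize(viewer.camera('side')[130:290,160:360],(750,600)))"
```

```text
(array([35.8, 59.7,  4.9]), array([ 0.5054, -0.3348,  0.2758]), 3.85)
```

View pics/s3.png

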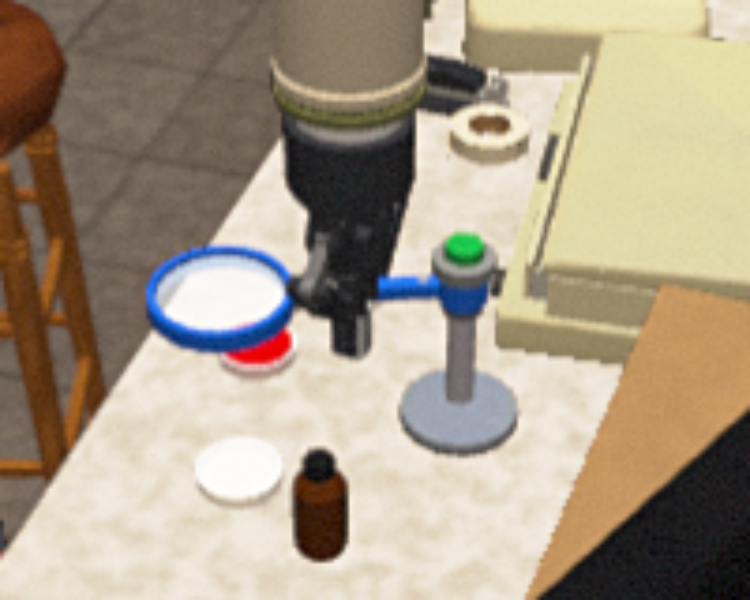

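arm_command --plan '[{"dp":[6,10,3],"spin":0},{"dp":[6,10,1],"spin":0},{"dp":[6,9,0],"spin":0},{"dp":[5,8,0],"spin":0},{"dp":[0,0,0],"spin":0}]'

```text
clock: 4.4
position: [0.4979, -0.2909, 0.2721]
ee_rot: [0.19, 0.982, 0.001, 0.0]
ft_force: [0.3, 0.2, -0.2]
grip_width: -0.002
grasp_force: 0.0
```

arm_command --plan '[{"dp":[5,6,0],"spin":0},{"dp":[4,5,0],"spin":0},{"dp":[0,0,0],"spin":0}]'

```text
clock: 4.7
position: [0.4932, -0.2783, 0.2716]
ee_rot: [0.19, 0.982, 0.0, -0.0]
ft_force: [-0.6, -0.5, -0.2]
grip_width: 0.002
grasp_force: 0.3
```

```bash
cat > m.py <<'E'
from h import *
im=viewer.camera("top"); cv2.imwrite("pics/last.png",im); o=measure(im); post=np.array([.5718,-.2746])
a=lens(o,post)%(2*np.pi)
c=post+.155*np.array([np.cos(a),np.sin(a)]);print("ang",a,c,np.hypot(*(c-[.4305,-.2192]))); print(o["red"],o["redn"],to(.4945,-.266,.271))
E
python3 m.py
```

```text
ang 2.909592653589794 [ 0.42095268 -0.23896172] 0.021947135451293443
None 0 (array([ 3.4, 12.1,  0.5]), array([ 0.4932, -0.2785,  0.2715]), 4.75)
```

arm_command --plan '[{"dp":[1,4,0],"spin":0},{"dp":[1,4,0],"spin":0},{"dp":[0,0,0],"spin":0}]'

```text
clock: 5.05
position: [0.4947, -0.2703, 0.2715]
ee_rot: [0.19, 0.982, 0.0, -0.0]
ft_force: [-0.6, -2.0, 0.1]
grip_width: -0.001
grasp_force: 0.4
```

```bash
python3 m.py; python3 -c "
import cv2
cv2.imwrite('pics/t4.png',cv2.resize(cv2.imread('pics/last.png')[130:270,190:350],(686,600)))"
```

```text
ang 2.8155926535897935 [ 0.4249637  -0.22496028] 0.00798945360907045
None 0 (array([1.8, 4. , 0.5]), array([ 0.4946, -0.2704,  0.2715]), 5.1)
```

View pics/t4.png

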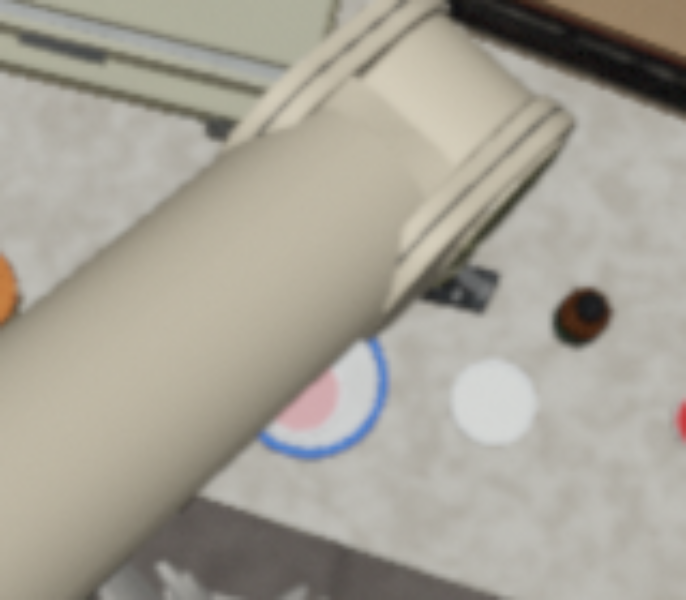

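The lens is partly hidden by the robot, but the visible part of the ring is nearly over the red dish. About 3.5 mm of push remains.

arm_command --plan '[{"dp":[0,2,0],"spin":0},{"dp":[0,1.5,0],"spin":0},{"dp":[0,0,0],"spin":0},{"dp":[0,0,0],"spin":0}]'

```text
clock: 5.5
position: [0.4957, -0.2676, 0.2715]
ee_rot: [0.191, 0.982, 0.0, -0.0]
ft_force: [-2.5, -1.1, -0.5]
grip_width: -0.002
grasp_force: 1.0
```

```bash
python3 m.py
```

```text
ang 2.7835926535897935 [ 0.42662708 -0.22028773] 0.004022771058982611
None 0 (array([1.7, 1. , 0.5]), array([ 0.4957, -0.2676,  0.2715]), 5.55)
```

arm_command --plan '[{"dp":[0,1,0],"spin":0},{"dp":[0,0,0],"spin":0},{"dp":[0,-10,0],"spin":0},{"dp":[0,-25,0],"spin":0},{"dp":[0,0,0],"spin":0}]'

```text
clock: 6.05
position: [0.4816, -0.3023, 0.2722]
ee_rot: [0.193, 0.981, -0.001, 0.001]
ft_force: [0.7, -1.6, 0.3]
grip_width: 0.003
grasp_force: 0.0
```

arm_command --plan '[{"dp":[0,0,-35],"spin":0},{"dp":[0,0,-40],"spin":0},{"dp":[-30,-35,0],"spin":0},{"dp":[-30,-35,0],"spin":0},{"dp":[-30,-35,0],"spin":0}]'

```text
clock: 6.55
position: [0.5287, -0.4308, 0.3471]
ee_rot: [0.189, 0.982, 0.001, 0.001]
ft_force: [1.2, 0.3, 0.2]
grip_width: 0.004
grasp_force: 0.0
```

```bash
python3 m.py; python3 -c "
import cv2
cv2.imwrite('pics/t5.png',cv2.resize(cv2.imread('pics/last.png')[130:270,190:350],(686,600)))"
```

```text
Traceback (most recent call last):
  File "m.py", line 3, in <module>
    a=lens(o,post)%(2*np.pi)
      ~~~~^^^^^^^^
  File "h.py", line 30, in lens
    b=o["blue"][:,:2]; f=lambda a:np.median(abs(np.hypot(*(b[far]-post-.155*np.array([np.cos(a),np.sin(a)])).T)-.0445))
      ~~~~~~~~~^^^^^^
IndexError: too many indices for array: array is 1-dimensional, but 2 were indexed
```

View pics/t5.png

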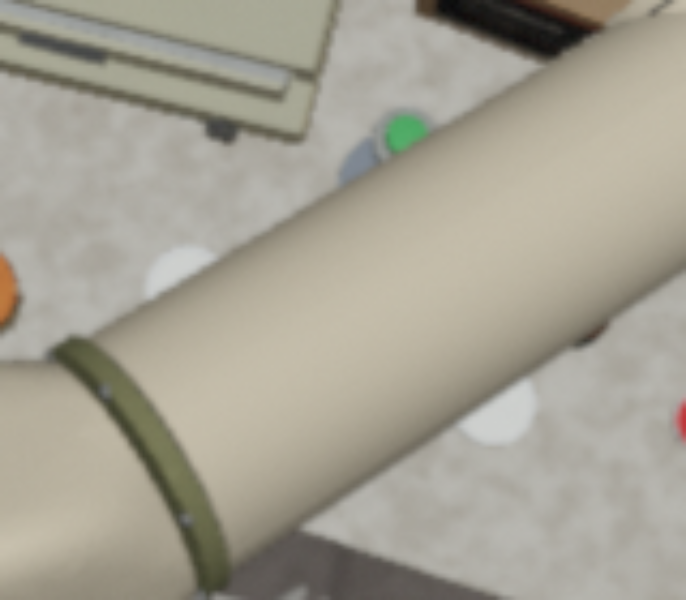

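The robot's link covers the lens here. I'll move up and left for a clear view.

arm_command --plan '[{"dp":[0,0,-45],"spin":0},{"dp":[22,38,-10],"spin":0},{"dp":[22,38,0],"spin":0},{"dp":[22,38,0],"spin":0},{"dp":[22,38,0],"spin":0}]'

```text
clock: 7.1
position: [0.5024, -0.2546, 0.4015]
ee_rot: [0.191, 0.982, 0.0, 0.0]
ft_force: [0.8, 0.8, 0.6]
grip_width: -0.001
grasp_force: 0.0
```

arm_command --plan '[{"dp":[22,38,0],"spin":0},{"dp":[22,38,0],"spin":0},{"dp":[22,38,0],"spin":0},{"dp":[22,38,0],"spin":0},{"dp":[0,0,0],"spin":0}]'

```text
clock: 7.6
position: [0.4777, -0.0765, 0.4018]
ee_rot: [0.186, 0.982, 0.002, 0.0]
ft_force: [0.4, -0.1, 0.2]
grip_width: -0.004
grasp_force: 0.0
```

```bash
python3 m.py; python3 -c "
import cv2
cv2.imwrite('pics/t6.png',cv2.resize(cv2.imread('pics/last.png')[130:270,190:350],(686,600)))"
```

```text
ang 2.7695926535897932 [ 0.42740165 -0.2182607 ] 0.00323759975176967
None 0 (array([ -84.3, -167.6,  130.6]), array([ 0.4779, -0.0794,  0.402 ]), 7.65)
```

View pics/t6.png

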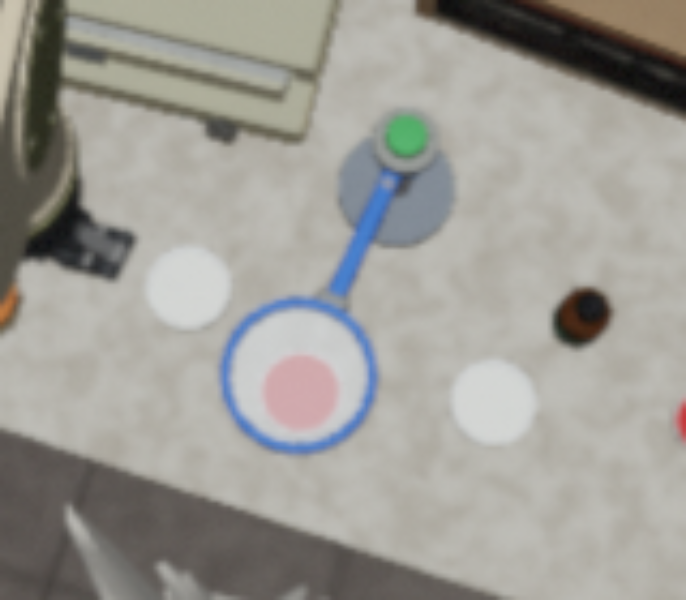

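The lens ring is centred over the pale-red dish; the visible offset is parallax and the measured error is about 3 mm. Now the button.

```bash
python3 -c "
from h import *
print(to(.571,-.275,.36))"
```

```text
(array([-158.7, -147.6,   41.6]), array([ 0.4779, -0.0794,  0.402 ]), 7.65)
```

arm_command --plan '[{"dp":[-32,-30,0],"spin":0},{"dp":[-32,-30,0],"spin":0},{"dp":[-32,-30,0],"spin":0},{"dp":[-32,-30,0],"spin":0},{"dp":[-30,-27,0],"spin":0}]'

```text
clock: 8.15
position: [0.5699, -0.2807, 0.4013]
ee_rot: [0.191, 0.982, -0.0, 0.0]
ft_force: [-0.2, 0.8, 0.6]
grip_width: -0.001
grasp_force: 0.0
```

arm_command --plan '[{"dp":[0,0,20],"spin":0},{"dp":[0,0,20],"spin":0},{"dp":[0,0,20],"spin":0},{"dp":[0,0,0],"spin":0}]'

```text
clock: 8.55
position: [0.5686, -0.2785, 0.3392]
ee_rot: [0.191, 0.982, 0.0, -0.002]
ft_force: [0.4, 0.4, 0.3]
grip_width: -0.003
grasp_force: 0.0
```

```bash
python3 -c "
from h import *
print(to(.571,-.275,.313))
cv2.imwrite('pics/s7.png',cv2.resize(viewer.camera('side')[130:290,180:380],(750,600)))"
```

```text
(array([-1. ,  4.1, 26.2]), array([ 0.5686, -0.2785,  0.3392]), 8.55)
```

View pics/s7.png

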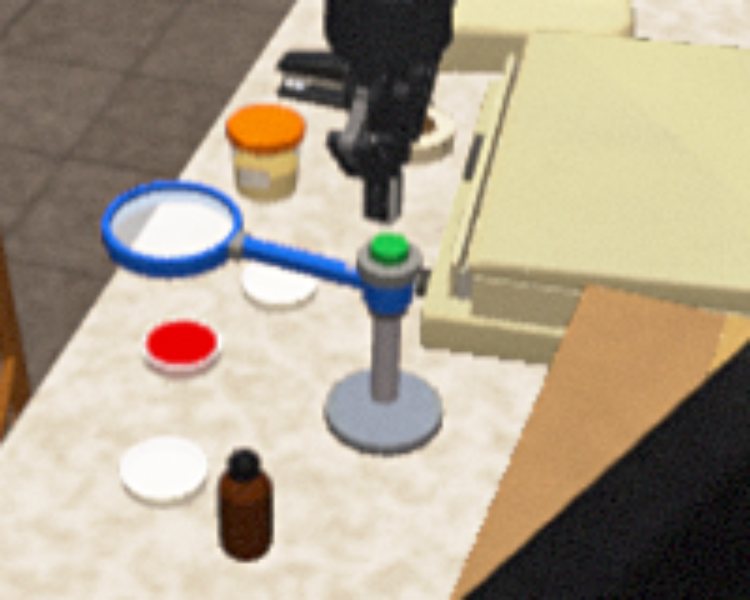

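The shut fingertips are just above the green button, slightly to its left. I'll correct by 4 mm and press.

arm_command --plan '[{"dp":[-1,4,10],"spin":0},{"dp":[0,0,8],"spin":0},{"dp":[0,0,5],"spin":0},{"dp":[0,0,3],"spin":0},{"dp":[0,0,0],"spin":0}]'

```text
clock: 9.1
position: [0.572, -0.2743, 0.3157]
ee_rot: [0.191, 0.982, 0.0, 0.0]
ft_force: [-0.6, 1.4, 3.4]
grip_width: -0.003
grasp_force: 1.4
```

arm_command --plan '[{"dp":[0,0,2],"spin":0},{"dp":[0,0,1.5],"spin":0},{"dp":[0,0,0],"spin":0},{"dp":[0,0,0],"spin":0}]'

```text
clock: 9.5
position: [0.5719, -0.2746, 0.3135]
ee_rot: [0.191, 0.982, 0.0, 0.001]
ft_force: [-3.6, 4.8, 11.3]
grip_width: -0.002
grasp_force: 6.0
```

Force rose well past 4 N, so the button is at its stop. I'll release straight up and check.

arm_command --plan '[{"dp":[0,0,-10],"spin":0},{"dp":[0,0,-35],"spin":0},{"dp":[0,0,-45],"spin":0},{"dp":[22,38,0],"spin":0},{"dp":[22,38,0],"spin":0}]'

```text
clock: 10.0
position: [0.5588, -0.1887, 0.4036]
ee_rot: [0.193, 0.981, -0.001, 0.001]
ft_force: [0.1, 0.7, 0.9]
grip_width: -0.001
grasp_force: 0.0
```

arm_command --plan '[{"dp":[22,38,0],"spin":0},{"dp":[22,38,0],"spin":0},{"dp":[22,38,0],"spin":0},{"dp":[0,0,0],"spin":0},{"dp":[0,0,0],"spin":0}]'

```text
clock: 10.5
position: [0.5408, -0.0564, 0.4024]
ee_rot: [0.19, 0.982, 0.0, 0.0]
ft_force: [1.1, -0.3, 0.3]
grip_width: 0.0
grasp_force: 0.0
```

```bash
python3 m.py; python3 -c "
import cv2
cv2.imwrite('pics/t8.png',cv2.resize(cv2.imread('pics/last.png')[130:270,170:350],(771,600)))"
```

```text
ang 2.7695926535897932 [ 0.42740165 -0.2182607 ] 0.00323759975176967
None 0 (array([ -35. , -210.4,  131.5]), array([ 0.5408, -0.0578,  0.4025]), 10.55)
```

View pics/t8.png

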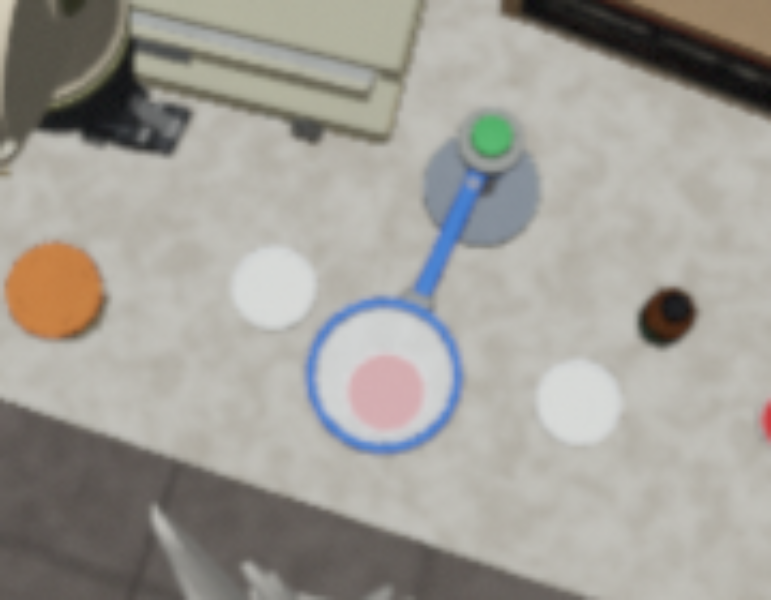

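The lens hasn't moved, the button is up again, and everything else is in place.

```bash
python3 -c "
from h import *
print(manip.hand_in())"
```

```text
the job is handed in; nothing more can be done
None
```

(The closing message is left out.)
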